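# Hold a hair clip half open in its mending jig

## Robot

A 6-joint arm with a two-finger parallel gripper is mounted at the origin on the work surface. World frame = base frame: x ahead of the robot, y to its left, z up, the work surface at z = 0. Lengths are in m, angles in rad, forces in N, time in s.
With the tool pointing down it reaches from about 0.3 to 0.875 m from the base axis. Payload 6.4 kg.
Tool frame: the origin (TCP) lies between the finger pads; the fingertips stand 19 mm ahead of it and the grasp point (between the pads) is the TCP; z points along the fingers, y is the direction in which the jaws open and shut (so a half turn about z gives the same grasp; the last joint's range is limited). The gripper opens to 85 mm and grips with 20 to 120 N. Pads are 22 mm wide; open, the fingers measure 114 mm over their backs; the gripper's body (76 mm by 85 mm) begins 54 mm behind the grasp point. The pads swing forward as they close: fully open they stand 13 mm farther back than shut.
Start: joints at [1.059, 0.181, 1.607, -0, 1.354, -0.206], TCP at [0.173, 0.548, 0.25] pointing down, gripper open.
Joint ranges: [-2.99, 2.99], [-0.89, 2.07], [0.3, 2.58], [-1.14, 4.28], [0, 2.63], [-3.12, 3.12]. Speed limits (rad/s): [2.57, 2.57, 3.01, 3.14, 3.14, 3.14].

## Interface

Orientations are given as a unit quaternion [w, x, y, z].
In Python, from bench import * gives the robot as it stands.
- The arm moves only by the tool apply_moves, never from a script. Its argument "moves" is a list that holds one entry, the list of rows, each a list of 7 numbers: the shift along the tool's x, y, z in cm, then the turn, a rotation vector about the tool's x, y, z in rad, then the opening, from 0 (shut) to 1 (fully open). A call has 1 to 8 rows; each row is the pose to reach, as a shift and turn from the pose commanded when the call began, along the tool's axes at that moment; what a row does not reach only later rows make up. A row lasts 1/10 s, in which the tool goes at most 50 mm and 8.59 degrees, less where a joint would pass 70% of its speed; a pose out of reach is approached as far as the arm can. A call with a gripper value outside its range is refused whole. The fingers move at their own pace and stop on an object; the grip force is fixed at half the most. Time passes only in rows, so rows that repeat a pose let the fingers close. It gives the time, the measured TCP pose, the force and the opening at its end, in the units of the state.
- get_obs(): the state, without advancing time (a new reading comes with each control period).
- camera(name): name is "scene" or "side" or "wrist"; returns the picture (480x640x3 uint8, red, green, blue); there is no depth.
- get_calibration(name): a dict with "vertical_fov" (degrees; the focal length in pixels is half the picture's height over the tangent of half this angle, whatever the lens; pixels are square), "cx", "cy" (the principal point, pixels), "R" (3x3) and "t" (3): a world point X has camera coordinates R X + t. Camera axes: x right, y down, z forward; pixel columns grow to the right and rows downward; lengths in m; the calibration is good to about 2 mm. A picture is of the moment at which its call begins: read the wrist's pose just before it. get_calibration takes no time and is no camera call; for the wrist camera it gives the pose at the moment of the call.
- hand_in(): hands the job in, once; it reports no verdict.
The state is a dict: "time_s": time; "q": joint angles; "dq": joint speeds; "joint_efforts": joint torques, N m; "eef_pos": TCP position; "eef_rot": TCP orientation; "wrist_force": force on the tool from outside, world axes, zero at the start; "torque": the same for the moment, N m; "opening": opening from 0.0 (shut) to 1.0 (fully open).
Only numpy, scipy, OpenCV 4.12 (cv2) and the standard library are available. Lean on these libraries where they do the work, as an engineer would, in place of code of your own. Each camera call takes 0.05 s, during which the arm holds its last target. There are 200 camera calls.

## Task

The red hair clip lies in the mending jig, waiting for a new grip pad. First swing the toggle clamp's arm over centre until its rubber pad rests on the clip's saddle, then press the clip's thumb lever down about halfway with the fingertips, its end level with the yellow band of the gauge, and keep it there for at least three seconds. The program finishes while still holding the lever so; leave the clip in its nest and do not disturb the other things.

Things in the scene. Friction and masses are not known exactly. Their poses are not given: they have to be found in the camera images.
- jig: Fixed wooden mending jig: board 15 mm thick, x -80 to 100, y -73 to 133 mm. Origin at table height, straight below the clip's hinge; x along the clip towards its jaws, y towards the clamp post, z up. The clip lies in a nest of low black rails (top at z 22 mm). Clamp post: y 76 to 100, x -17 to 17, up to z 77 mm
- gauge (a point): Centre of the yellow band (9 mm high, 49 mm above the table) on the gauge, an upright aluminium plate 26 mm wide (jig y), 5 mm thick, top 71 mm above the table, beside the lever's end: jig x -55, y -57 mm
- clamp_hinge (a point): Hinge of the clamp arm (axis along the jig's x) at jig y 85, z 68 mm. The steel arm with blue sleeve is 92 mm long, 16 wide, 12 thick; under its end, 82 mm from the hinge, a rubber pad 18 mm across reaches 16 mm below the centre line
- clamp (a joint): Clamp arm angle, rad, growing as it shuts. 0: open at its stop, leaning 0.43 rad from upright away from the clip (the start); 0.43: upright; 2.0: level, pointing to jig -y, pad on the clip's saddle. An over-centre spring drives it open below 1.0, shut above 1.0, by up to 0.4 N m: 5 to 10 N at mid-arm moves it. Let go past 1.0 it shuts by itself within 1 s and presses with some 5 N; with no clip it would reach 2.15
- clamp_end (a point): Outer end of the clamp arm, on its centre line, 92 mm from the hinge
- clip: Red plastic hair clip, 120 x 30 mm, lying loose in the nest. Origin on its underside below its hinge (15 mm above the table); x towards the jaws, z up. Lower half: plate 8 mm thick, x -55 to 65 mm. The saddle over the hinge is 22 x 30 mm, its top 37 mm above the origin. Hinge axis along y, 22 mm above the origin
- lever (a joint): Spring thumb lever of the clip, rad: 0 at rest (jaws shut), 0.42 fully pressed, halfway 0.21. It slopes up from the hinge towards the clip's -x, about 22 degrees at rest. Its end goes down 12 mm to halfway, 24 mm in all. Needs about 2 N at the end to begin, 4 N halfway, 6.5 N fully down; springs back when let go
- lever_tip (a point): Top of the free end of the thumb lever: 55 mm from the hinge towards the clip's -x, about 61 mm above the table at rest, 49 mm halfway. The thumb pad is 20 mm long, ending near this point, and 28 mm wide
- soap_box: Closed grey plastic soap box, 109 x 79 x 40 mm, bystander, origin under its centre
- bamboo_cup: Bamboo cup, 72 mm across, 95 mm high, bystander, origin under its centre
- tumbler: Glass tumbler, 72 mm across, 110 mm high, bystander, origin under its centre
- cap_case: Closed round white shower cap case, 104 mm across, 36 mm high, bystander, origin under its centre
- comb_box: Dark wooden comb box, 160 x 50 x 30 mm, bystander, origin under its centre
- lotion: Green lotion bottle, 56 mm across, 150 mm high, bystander, origin under its centre
There are look-alikes about, which are no part of the job. What is meant by the clip is not blue, and is the smaller of those in its own colour.

How it is judged:
By the outcome, as a careful person would: the job done as asked, in the order asked, and still so for the second after the job is handed in, while the arm keeps its last pose, push and grip.
It also fails if it takes over 48 s, if anything falls off the work surface, if the arm or the gripper's body presses on something with over 40 N, if the wrist force passes 120 N, or if a joint passes its speed limit or range.

## Working session

There is one attempt and no reset: what is moved stays moved. The work goes in short steps, Python scripts to look and compute and a tool call to move; the robot and the scene stay as the last step left them, time stands still between calls to the robot, and variables do not carry over. Pictures are saved under pics/ and viewed, about 8 in all and at most 12, crops included, and the job is handed in when it is done.

Besides the shell and the picture viewer there is one more tool, called after ">>>" as name([rows], argument=value, ...), one row to a line, values as JSON. apply_moves: Moves the arm, as the interface text tells. Its arguments: {"type":"object","properties":{"moves":{"type":"array","items":{"type":"array","items":{"type":"array","items":{"type":"number"}}}}},"required":["moves"]}

```bash
mkdir -p pics; ls; python3 - <<'E'
from bench import *
import cv2,numpy as np
for n in("scene","side"):
    cv2.imwrite(f"pics/{n}0.png",camera(n)[:,:,::-1]); c=get_calibration(n); print(n,c)
o=get_obs();print(o)
E
```

```text
pics
scene {'vertical_fov': 43.129259648505894, 'cx': 305.73597911164114, 'cy': 241.24948895253632, 'R': array([[-0.84282044,  0.53814935,  0.00699844],
       [ 0.44715606,  0.70742978, -0.54735232],
       [-0.2995082 , -0.45819033, -0.83687302]]), 't': array([ 0.34032442, -0.12929458,  1.76149621])}
side {'vertical_fov': 57.06913600408318, 'cx': 322.27321596842205, 'cy': 236.56169180400912, 'R': array([[ 0.67614598, -0.73648098,  0.02055187],
       [-0.40413017, -0.39405757, -0.82546801],
       [ 0.61604011,  0.54983125, -0.56407462]]), 't': array([-0.29931948,  0.26589744,  1.19715888])}
{'time_s': 0.1, 'q': array([ 1.05871261e+00,  1.81473879e-01,  1.60787370e+00,  1.11453118e-05,
        1.35381198e+00, -2.06263570e-01]), 'dq': array([-0.00044841,  0.00065203, -0.00136221, -0.00116252,  0.00127179,
       -0.00080116]), 'joint_efforts': array([ 9.12730538e-04, -4.45878911e+01, -3.52242923e+01, -3.88618782e-04,
        3.97033029e-03,  3.76085688e-05]), 'eef_pos': array([0.17285146, 0.54792888, 0.2494868 ]), 'eef_rot': array([-2.80477549e-04,  1.52316036e-01,  9.88331529e-01, -7.31544893e-04]), 'wrist_force': array([ 0.16372648, -0.01204407,  0.18027544]), 'torque': array([0.00048657, 0.0419734 , 0.03057286]), 'opening': 1.0008936604130383}
```

View pics/scene0.png

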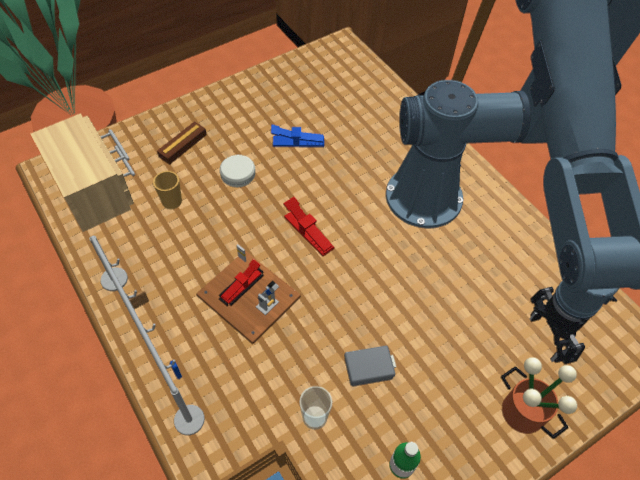

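View pics/side0.png

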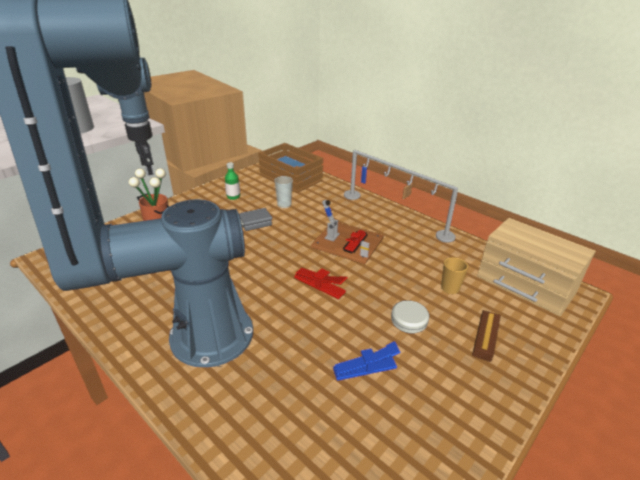

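Clip candidates in the scene view: the blue clip at (298,137), the large red clip at (308,226) and the small red clip in the jig at (242,284). I choose the small red one in the jig and check it in a close crop.

```bash
cat > h.py <<'E'
import numpy as np,cv2
def ray(c,u,v):
    f=240/np.tan(np.radians(c["vertical_fov"]/2))
    d=c["R"].T@np.array([(u-c["cx"])/f,(v-c["cy"])/f,1]); return -c["R"].T@c["t"],d
def onz(c,u,v,z):
    o,d=ray(c,u,v); return o+d*(z-o[2])/d[2]
def proj(c,X):
    f=240/np.tan(np.radians(c["vertical_fov"]/2)); p=c["R"]@np.asarray(X)+c["t"]
    return np.array([c["cx"]+f*p[0]/p[2],c["cy"]+f*p[1]/p[2]])
E
python3 - <<'E'
import cv2,numpy as np
a=cv2.imread("pics/scene0.png")[235:345,190:305]; b=cv2.imread("pics/side0.png")[190:265,305:390]
A=cv2.resize(a,None,fx=5,fy=5,interpolation=cv2.INTER_CUBIC)
cv2.imwrite("pics/c1.png",A)
E
```

```text
(no output)
```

View pics/c1.png

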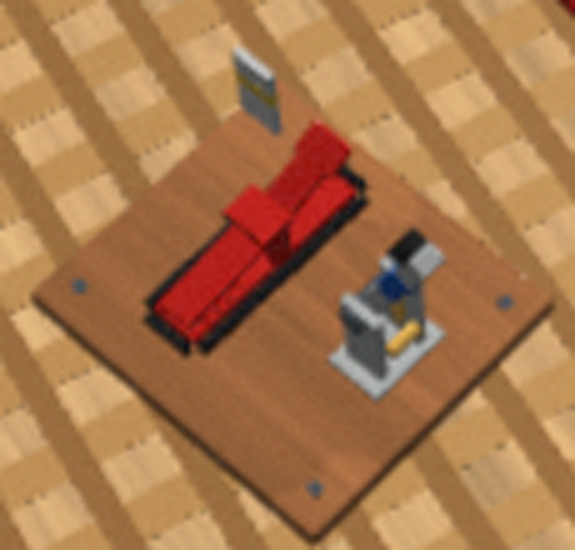

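```bash
python3 - <<'E'
from bench import *
from h import *
c=get_calibration("scene")
P=[onz(c,190+u/5,235+v/5,.015)[:2] for u,v in((33,298),(552,300),(315,535))]
J=np.array([(100,-73),(-80,133),(100,133)])/1e3
A=J-J.mean(0);B=np.array(P)-np.mean(P,0)
th=np.arctan2((A[:,0]*B[:,1]-A[:,1]*B[:,0]).sum(),(A*B).sum())
R=np.array([[np.cos(th),-np.sin(th)],[np.sin(th),np.cos(th)]]);t=np.mean(P,0)-R@J.mean(0)
print(P,th,t,(J@R.T+t-P)*1e3)
for n in("scene","side"):
  c=get_calibration(n)
  for q in((-55,-57,71),(0,0,52),(-55,0,61),(0,85,68),(0,85-92*np.sin(-.43)*1,68+92*np.cos(.43)),(0,0,0)):
    X=[*(R@np.array(q[:2])/1e3+t),q[2]/1e3]; p=proj(c,X); print(n,q,np.round(X,4),np.round(p,1),np.round((p-[190,235])*5) if n=="scene" else "")
E
```

```text
[array([ 0.70214313, -0.05522001]), array([0.47692354, 0.08877891]), array([0.64509114, 0.13677709])] 0.28397329075948957 [ 0.58767901 -0.01618499] [[ 1.9834201  -3.02411548]
 [-3.30339498  0.29567015]
 [ 1.31997488  2.72844533]]
scene (-55, -57, 71) [ 0.5509 -0.0863  0.071 ] [240.3 247.8] [251.  64.]
scene (0, 0, 52) [ 0.5877 -0.0162  0.052 ] [241.7 277.9] [259. 215.]
scene (-55, 0, 61) [ 0.5349 -0.0316  0.061 ] [256.4 262.3] [332. 136.]
scene (0, 85, 68) [0.5639 0.0654 0.068 ] [265.7 294.4] [379. 297.]
scene (0, np.float64(123.3521138234874), np.float64(151.62484897008943)) [0.5531 0.1022 0.1516] [275.9 287.1] [430. 260.]
scene (0, 0, 0) [ 0.5877 -0.0162  0.    ] [243.3 287.8] [267. 264.]
side (-55, -57, 71) [ 0.5509 -0.0863  0.071 ] [364.4 242.3] 
side (0, 0, 52) [ 0.5877 -0.0162  0.052 ] [354.5 234.2] 
side (-55, 0, 61) [ 0.5349 -0.0316  0.061 ] [348.3 240.1] 
side (0, 85, 68) [0.5639 0.0654 0.068 ] [332.3 224. ] 
side (0, np.float64(123.3521138234874), np.float64(151.62484897008943)) [0.5531 0.1022 0.1516] [323.  200.6] 
side (0, 0, 0) [ 0.5877 -0.0162  0.    ] [353.6 246.5]
```

>>> apply_moves([
  [[-4,-2.4,-3,0,0,-0.1,0],[-8.5,-5,-5,0,0,-0.2,0],[-13,-7.8,-5,0,0,-0.3,0],[-17.5,-10.5,-5,0,0,-0.4,0],[-22,-13.2,-5,0,0,-0.5,0],[-26.5,-15.9,-5,0,0,-0.59,0],[-31,-18.5,-5,0,0,-0.59,0],[-35.5,-21.2,-5,0,0,-0.59,0]],
])

```text
time_s: 0.9
eef_pos: [0.4318, 0.2563, 0.3001]
eef_rot: [-0.0, -0.142, 0.99, 0.0]
wrist_force: [1.2, 1.0, -0.3]
opening: 0.0
```

```bash
cat >> h.py <<'E'
from scipy.spatial.transform import Rotation as Ro
TH,T0=0.284,np.array([.5877,-.0162])
def w2j(p): 
    c,s=np.cos(TH),np.sin(TH); return np.array([[c,s],[-s,c]])@(np.asarray(p)[:2]-T0)*1e3
def j2w(x,y,z):
    c,s=np.cos(TH),np.sin(TH); q=np.array([[c,-s],[s,c]])@[x/1e3,y/1e3]+T0; return np.array([*q,z/1e3])
def st(o): 
    w,x,y,z=o["eef_rot"]; R=Ro.from_quat([x,y,z,w]).as_matrix()
    print("t",o["time_s"],"jig",np.round(w2j(o["eef_pos"]),1),"z",round(o["eef_pos"][2]*1e3,1),"F",np.round(o["wrist_force"],2),"op",round(o["opening"],3),"tool x yaw-TH-pi",np.round((np.arctan2(R[1,0],R[0,0])-TH-np.pi+np.pi)%(2*np.pi)-np.pi,3),"tz",np.round(R[:,2],3)); return R
def go(o,x,y,z):
    R=st(o); print("shift cm",np.round(R.T@(j2w(x,y,z)-o["eef_pos"])*100,2), "turn",)
E
python3 - <<'E'
from bench import *
from h import *
go(get_obs(),0,170,260)
E
```

```text
t 0.9 jig [-73.3 305.3] z 300.1 F [ 1.17  0.96 -0.34] op 0.0 tool x yaw-TH-pi 0.0 tz [-0.  0. -1.]
shift cm [ -7.32 -13.53   4.01] turn
```

>>> apply_moves([
  [[-2.5,-4.5,0,0,0,0,0],[-5,-9,0,0,0,0,0],[-7.3,-13.5,0,0,0,0,0],[-7.3,-13.5,0,0,0,0,0]],
])

```text
time_s: 1.3
eef_pos: [0.5418, 0.1445, 0.2995]
eef_rot: [-0.0, -0.139, 0.99, -0.001]
wrist_force: [-0.6, 0.1, -0.4]
opening: -0.0
```

```bash
python3 - <<'E'
from bench import *
from h import *
o=get_obs();st(o);c=get_calibration("wrist");cv2.imwrite("pics/w1.png",camera("wrist")[:,:,::-1])
np.save("w1.npy",c,allow_pickle=True)
for q in((-80,133,15),(100,133,15),(0,0,52),(-55,0,61),(0,123.4,151.6),(-55,-57,71)): print(q,np.round(proj(c,j2w(*q)),1))
E
```

```text
t 1.3 jig [  1.  167.1] z 299.5 F [-0.55  0.14 -0.42] op -0.0 tool x yaw-TH-pi -0.005 tz [ 0.    -0.002 -1.   ]
(-80, 133, 15) [276.2  94.6]
(100, 133, 15) [282.1 277.5]
(0, 0, 52) [124.9 191.3]
(-55, 0, 61) [110.3 127.9]
(0, 123.4, 151.6) [248.1 223.3]
(-55, -57, 71) [ 33.3 129.2]
```

View pics/w1.png

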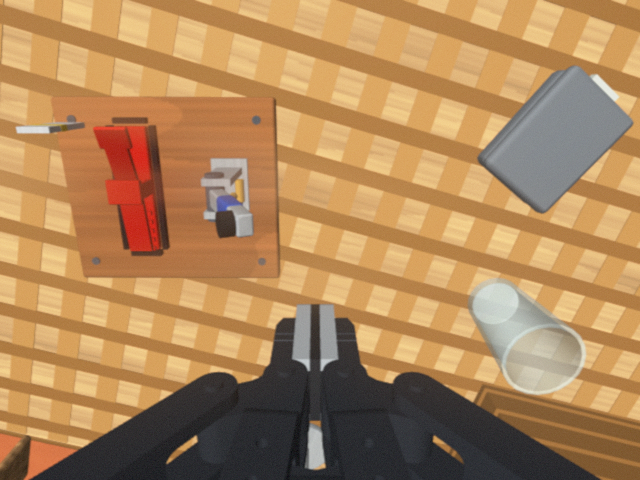

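>>> apply_moves([
  [[0,0.2,4,0,0,0,0],[0,0.2,8,0,0,0,0],[0,0.2,12,0,0,0,0],[0,0.2,16.2,0,0,0,0],[0,0.2,16.2,0,0,0,0],[0,-1,16.2,0,0,0,0],[0,-2,16.2,0,0,0,0],[0,-2.5,16.2,0,0,0,0]],
])

```text
time_s: 2.15
eef_pos: [0.5482, 0.124, 0.1413]
eef_rot: [0.003, -0.141, 0.99, -0.0]
wrist_force: [1.0, -0.3, 0.7]
opening: 0.003
```

>>> apply_moves([
  [[0,-0.4,0,0,0,0,0],[0,-0.8,0,0,0,0,0],[0,-1.2,0,0,0,0,0],[0,-1.6,0,0,0,0,0],[0,-2,0,0,0,0,0],[0,-2.4,0,0,0,0,0],[0,-2.8,0,0,0,0,0],[0,-3.2,0,0,0,0,0]],
])

```text
time_s: 2.95
eef_pos: [0.5553, 0.0952, 0.1394]
eef_rot: [0.001, -0.142, 0.99, 0.001]
wrist_force: [-1.2, 4.8, 2.7]
opening: 0.0
```

```bash
python3 - <<'E'
from bench import *
from h import *
st(get_obs())
E
```

```text
t 2.95 jig [1.000e-01 1.161e+02] z 139.4 F [-1.19  4.83  2.65] op 0.0 tool x yaw-TH-pi 0.001 tz [ 0.001  0.002 -1.   ]
```

>>> apply_moves([
  [[0,-0.5,0,0,0,0,0],[0,-1,0,0,0,0,0],[0,-1.5,0,0,0,0,0],[0,-2,0,0,0,0,0],[0,-2.4,0,0,0,0,0],[0,-2.8,0,0,0,0,0],[0,-3.2,0,0,0,0,0],[0,-3.6,0,0,0,0,0]],
])

```text
time_s: 3.75
eef_pos: [0.5649, 0.0595, 0.138]
eef_rot: [-0.0, -0.142, 0.99, 0.0]
wrist_force: [-0.2, 2.0, 0.4]
opening: -0.002
```

>>> apply_moves([
  [[0,-0.4,0,0,0,0,0],[0,-0.8,0,0,0,0,0],[0,-1.2,0,0,0,0,0],[0,-1.6,0,0,0,0,0],[0,-2,0,0,0,0,0],[0,-2.4,0,0,0,0,0],[0,-2.8,0,0,0,0,0],[0,-2.8,0,0,0,0,0]],
])

```text
time_s: 4.55
eef_pos: [0.5731, 0.0322, 0.1384]
eef_rot: [0.0, -0.141, 0.99, -0.0]
wrist_force: [-0.4, -0.4, -0.5]
opening: -0.001
```

```bash
python3 - <<'E'
from bench import *
from h import *
st(get_obs());c=get_calibration("wrist");cv2.imwrite("pics/w2.png",camera("wrist")[:,:,::-1])
for q in((0,0,52),(-55,0,61),(0,85,68),(0,-7,68),(-55,-57,71)): print(q,np.round(proj(c,j2w(*q)),1))
go(get_obs(),-50,60,140)
E
```

```text
t 4.55 jig [-0.4 50.6] z 138.4 F [-0.39 -0.4  -0.45] op -0.001 tool x yaw-TH-pi -0.0 tz [ 0. -0. -1.]
(0, 0, 52) [217.6 259.2]
(-55, 0, 61) [204.8 156. ]
(0, 85, 68) [384.1 271.1]
(0, -7, 68) [196.3 271.2]
(-55, -57, 71) [ 70.2 159.2]
t 4.6 jig [-0.5 50.9] z 138.3 F [ 0.7  -0.05  0.12] op -0.001 tool x yaw-TH-pi -0.0 tz [ 0. -0. -1.]
shift cm [ 4.95  0.91 -0.17] turn
```

View pics/w2.png

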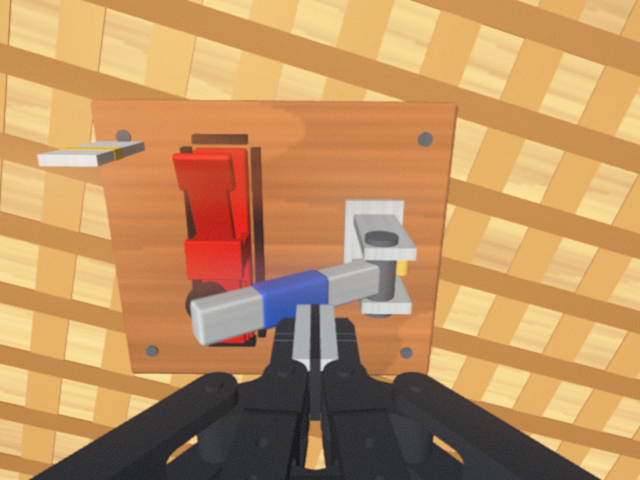

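The clamp arm is past centre and still swinging: its end is at (210,320), against a predicted (196,271) when level. I'll go up and over to above the lever, then check.

>>> apply_moves([
  [[0,0.5,-2,0,0,0,0],[0,0.5,-4,0,0,0,0],[2.5,-1,-4,0,0,0,0],[5,-3,-4,0,0,0,0],[5,-5.1,-4,0,0,0,0],[5,-5.1,-4,0,0,0,0],[5,-5.1,-4,0,0,0,0],[5,-5.1,-4,0,0,0,0]],
])

```text
time_s: 5.4
eef_pos: [0.5392, -0.0293, 0.1782]
eef_rot: [-0.0, -0.142, 0.99, 0.0]
wrist_force: [-0.2, -0.7, 0.9]
opening: -0.0
```

```bash
python3 - <<'E'
from bench import *
from h import *
o=get_obs();st(o);c=get_calibration("wrist");cv2.imwrite("pics/w3.png",camera("wrist")[:,:,::-1])
for q in((11,15,52),(-55,14,61),(-55,-14,61),(0,-7,74),(8,-7,74),(0,85,68),(-55,-57,71)): print(q,np.round(proj(c,j2w(*q)),1))
E
```

```text
t 5.4 jig [-50.3   1. ] z 178.2 F [-0.21 -0.66  0.87] op -0.0 tool x yaw-TH-pi 0.001 tz [-0.  0. -1.]
(11, 15, 52) [335.  322.9]
(-55, 14, 61) [335.8 231.9]
(-55, -14, 61) [288.4 231.9]
(0, -7, 74) [300.5 325.4]
(8, -7, 74) [300.6 336.9]
(0, 85, 68) [450.1 320.4]
(-55, -57, 71) [211.6 237.3]
```

View pics/w3.png

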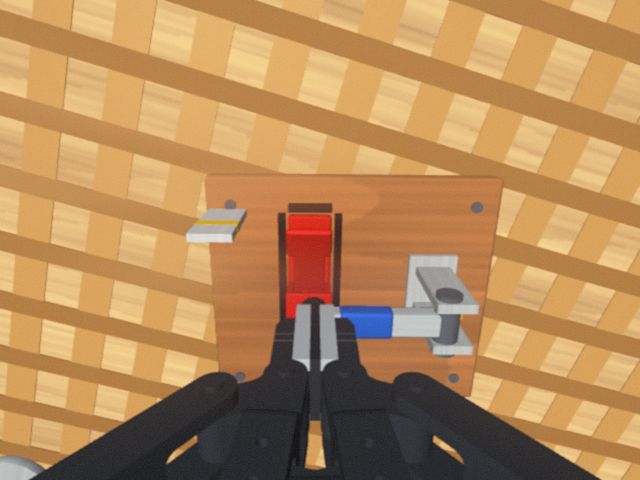

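Clamp is shut: the arm is level at row 322, as predicted. The lever end is at about (311,231), also as predicted. Descending now.

>>> apply_moves([
  [[0,-0.1,3,0,0,0,0],[0,-0.1,6,0,0,0,0],[0,-0.1,8,0,0,0,0],[0,-0.1,9,0,0,0,0],[0,-0.1,9.3,0,0,0,0],[0,-0.1,9.3,0,0,0,0],[0,-0.1,9.3,0,0,0,0]],
])

```text
time_s: 6.15
eef_pos: [0.5404, -0.0311, 0.0865]
eef_rot: [0.001, -0.142, 0.99, -0.0]
wrist_force: [-0.2, -0.5, -0.5]
opening: 0.0
```

>>> apply_moves([
  [[0,0,0.2,0,0,0,0],[0,0,0.4,0,0,0,0],[0,0,0.6,0,0,0,0],[0,0,0.7,0,0,0,0],[0,0,0.7,0,0,0,0],[0,0,0.7,0,0,0,0]],
])

```text
time_s: 6.75
eef_pos: [0.5394, -0.0312, 0.0784]
eef_rot: [-0.0, -0.142, 0.99, -0.0]
wrist_force: [-1.9, -2.2, 2.9]
opening: 0.001
```

>>> apply_moves([
  [[0,0,0.2,0,0,0,0],[0,0,0.4,0,0,0,0],[0,0,0.4,0,0,0,0],[0,0,0.4,0,0,0,0]],
])

```text
time_s: 7.15
eef_pos: [0.5394, -0.0311, 0.0742]
eef_rot: [-0.0, -0.142, 0.99, 0.0]
wrist_force: [-1.8, -1.4, 3.8]
opening: -0.002
```

>>> apply_moves([
  [[0,0,0.15,0,0,0,0],[0,0,0.3,0,0,0,0],[0,0,0.3,0,0,0,0],[0,0,0.3,0,0,0,0]],
])

```text
time_s: 7.55
eef_pos: [0.5397, -0.031, 0.0714]
eef_rot: [0.0, -0.142, 0.99, -0.0]
wrist_force: [-0.9, -0.4, 3.2]
opening: 0.003
```

```bash
python3 - <<'E'
from bench import *
from h import *
st(get_obs())
E
```

```text
t 7.55 jig [-50.2  -0.8] z 71.4 F [-0.87 -0.4   3.23] op 0.003 tool x yaw-TH-pi 0.0 tz [ 0.  0. -1.]
```

>>> apply_moves([
  [[0,0,0.15,0,0,0,0],[0,0,0.3,0,0,0,0],[0,0,0.34,0,0,0,0],[0,0,0.34,0,0,0,0],[0,0,0.34,0,0,0,0],[0,0,0.34,0,0,0,0]],
])

```text
time_s: 8.15
eef_pos: [0.5394, -0.0311, 0.0679]
eef_rot: [-0.0, -0.142, 0.99, 0.0]
wrist_force: [-2.6, -1.1, 4.5]
opening: 0.0
```

```bash
python3 - <<'E'
from bench import *
from h import *
fs=[];tiles=[]
for n,(x0,y0,w,k) in {"side":(300,195,100,6),"scene":(200,235,110,6),"wrist":(150,150,330,2)}.items():
    c=get_calibration(n); I=camera(n)[:,:,::-1]; cv2.imwrite(f"pics/{n}4.png",I)
    o=get_obs(); fs.append([*o["wrist_force"],o["eef_pos"][2]*1e3])
    if n!="wrist": tiles.append(cv2.resize(I[y0:y0+75,x0:x0+66].copy(),None,fx=6,fy=8*.75,interpolation=cv2.INTER_CUBIC))
    for q in((-55,-13,49),(-55,-14,61),(-55,-44,49),(-55,-14,49),(0,-7,74)): print(n,q,np.round(proj(c,j2w(*q)),1))
st(o);print(np.round(np.mean(fs,0),2))
cv2.imwrite("pics/c4.png",np.hstack(tiles))
E
```

```text
side (-55, -13, 49) [351.6 244.1]
side (-55, -14, 61) [352.1 241.2]
side (-55, -44, 49) [360.2 246.6]
side (-55, -14, 49) [351.9 244.2]
side (0, -7, 74) [356.8 229.4]
scene (-55, -13, 49) [253.1 261.8]
scene (-55, -14, 61) [252.5 259.2]
scene (-55, -44, 49) [244.5 255.1]
scene (-55, -14, 49) [252.8 261.6]
scene (0, -7, 74) [239. 272.]
wrist (-55, -13, 49) [280.7 313.7]
wrist (-55, -14, 61) [275.3 330.7]
wrist (-55, -44, 49) [197.5 313.7]
wrist (-55, -14, 49) [278.  313.7]
wrist (0, -7, 74) [296.1 484.2]
t 8.3 jig [-50.5  -0.7] z 67.9 F [-0.99 -1.02  4.62] op -0.001 tool x yaw-TH-pi 0.0 tz [-0. -0. -1.]
[-2.19 -1.23  4.49 67.9 ]
```

View pics/c4.png

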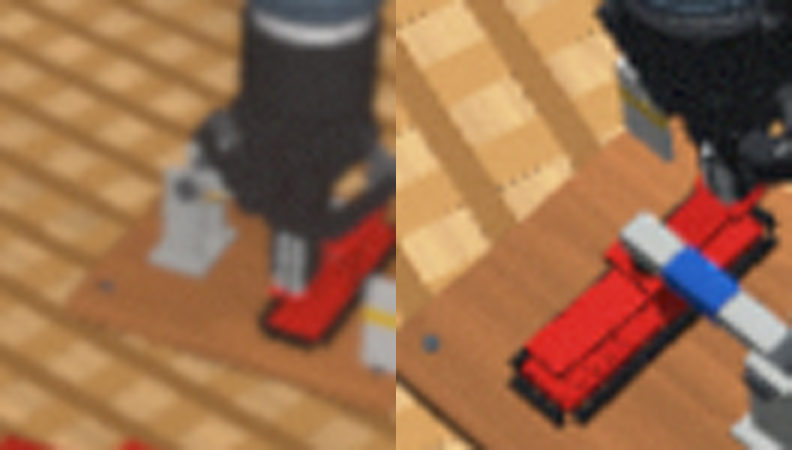

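View pics/wrist4.png

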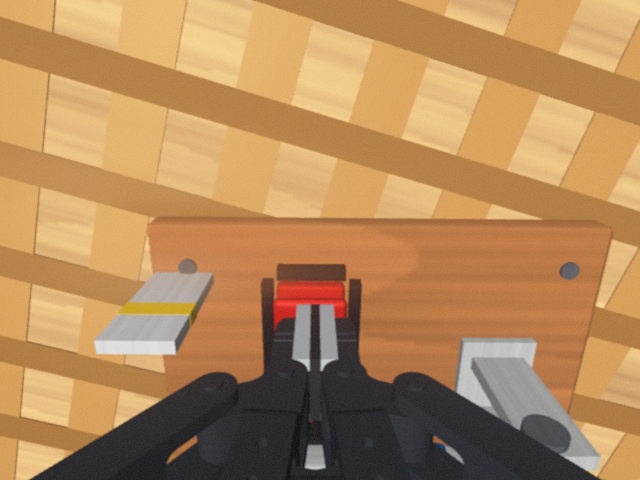

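```bash
python3 - <<'E'
from bench import *
from h import *
I=cv2.imread("pics/wrist4.png");c=get_calibration("wrist")
for r in range(278,332,2): print(r,I[r,282:290].mean(0).round().astype(int),I[r,150:158].mean(0).round().astype(int))
for q in((-57.5,-57,53.5),(-57.5,-57,44.5),(-57.5,-57,71),(-55,-12,49),(-55,-12,45),(-55,-12,52),(-55,-12,23)): print(q,np.round(proj(c,j2w(*q)),1))
cv2.imwrite("pics/c5.png",cv2.resize(I[255:355,90:370],None,fx=2.8,fy=2.8,interpolation=cv2.INTER_CUBIC))
E
```

```text
278 [ 52  69 110] [160 172 185]
280 [ 52  74 129] [161 171 183]
282 [ 44  65 172] [163 172 183]
284 [ 44  64 186] [165 173 185]
286 [ 49  67 222] [165 172 183]
288 [ 51  68 228] [166 174 183]
290 [ 44  61 217] [168 174 183]
292 [ 41  58 212] [167 173 182]
294 [ 42  57 214] [168 173 181]
296 [ 40  55 214] [169 174 181]
298 [ 36  50 167] [170 174 180]
300 [ 39  52 215] [171 175 179]
302 [ 56  67 238] [114 170 193]
304 [ 61  72 243] [ 44 164 204]
306 [ 45  55 226] [ 43 165 204]
308 [ 35  45 205] [ 42 165 204]
310 [ 33  44 204] [ 42 166 205]
312 [ 31  40 202] [ 37 165 204]
314 [ 32  41 203] [120 184 207]
316 [ 30  37 197] [174 174 176]
318 [ 48  48 102] [174 176 179]
320 [48 48 58] [174 176 179]
322 [51 50 60] [174 176 179]
324 [49 49 58] [173 175 177]
326 [50 47 57] [174 176 177]
328 [51 50 60] [174 175 177]
330 [50 47 56] [174 176 177]
(-57.5, -57, 53.5) [157.6 313.7]
(-57.5, -57, 44.5) [165.8 302.1]
(-57.5, -57, 71) [138.7 340.3]
(-55, -12, 49) [283.4 313.7]
(-55, -12, 45) [284.1 308.6]
(-55, -12, 52) [282.8 317.7]
(-55, -12, 23) [287.5 284.1]
```

View pics/c5.png

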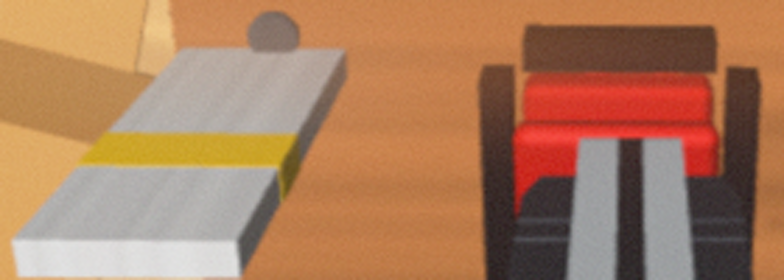

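The lever end edge is at rows 300–306, against about 305 predicted for halfway. The yellow band matches at rows 302–314, and the force is about 4.5 N. Holding now.

>>> apply_moves([
  [[0,0,0,0,0,0,0],[0,0,0,0,0,0,0],[0,0,0,0,0,0,0],[0,0,0,0,0,0,0],[0,0,0,0,0,0,0],[0,0,0,0,0,0,0],[0,0,0,0,0,0,0],[0,0,0,0,0,0,0]],
])

```text
time_s: 9.1
eef_pos: [0.5394, -0.0311, 0.0679]
eef_rot: [-0.0, -0.142, 0.99, -0.0]
wrist_force: [-2.4, 1.1, 4.1]
opening: -0.002
```

>>> apply_moves([
  [[0,0,0,0,0,0,0],[0,0,0,0,0,0,0],[0,0,0,0,0,0,0],[0,0,0,0,0,0,0],[0,0,0,0,0,0,0],[0,0,0,0,0,0,0],[0,0,0,0,0,0,0],[0,0,0,0,0,0,0]],
])

```text
time_s: 9.9
eef_pos: [0.5394, -0.0311, 0.0679]
eef_rot: [-0.0, -0.142, 0.99, 0.0]
wrist_force: [-2.6, -1.5, 4.0]
opening: 0.003
```

>>> apply_moves([
  [[0,0,0,0,0,0,0],[0,0,0,0,0,0,0],[0,0,0,0,0,0,0],[0,0,0,0,0,0,0],[0,0,0,0,0,0,0],[0,0,0,0,0,0,0],[0,0,0,0,0,0,0],[0,0,0,0,0,0,0]],
])

```text
time_s: 10.7
eef_pos: [0.5395, -0.0311, 0.0679]
eef_rot: [-0.0, -0.142, 0.99, -0.0]
wrist_force: [-2.5, -0.7, 4.8]
opening: -0.002
```

>>> apply_moves([
  [[0,0,0,0,0,0,0],[0,0,0,0,0,0,0],[0,0,0,0,0,0,0],[0,0,0,0,0,0,0],[0,0,0,0,0,0,0],[0,0,0,0,0,0,0],[0,0,0,0,0,0,0],[0,0,0,0,0,0,0]],
])

```text
time_s: 11.5
eef_pos: [0.5394, -0.0311, 0.0679]
eef_rot: [-0.0, -0.142, 0.99, -0.0]
wrist_force: [-2.5, -1.5, 4.8]
opening: -0.001
```

>>> apply_moves([
  [[0,0,0,0,0,0,0],[0,0,0,0,0,0,0],[0,0,0,0,0,0,0],[0,0,0,0,0,0,0],[0,0,0,0,0,0,0],[0,0,0,0,0,0,0],[0,0,0,0,0,0,0],[0,0,0,0,0,0,0]],
])

```text
time_s: 12.3
eef_pos: [0.5395, -0.0311, 0.0679]
eef_rot: [0.0, -0.142, 0.99, -0.0]
wrist_force: [-2.0, 0.7, 4.5]
opening: -0.001
```

```bash
python3 - <<'E'
from bench import *
from h import *
a=cv2.imread("pics/wrist4.png").astype(int);b=camera("wrist")[:,:,::-1].astype(int)
print("mean change near lever",abs(a-b)[255:355,90:370].mean(), "max blur",cv2.blur(abs(a-b).astype(np.uint8),(7,7)).max())
st(get_obs()); print(hand_in())
E
```

```text
mean change near lever 2.5864166666666666 max blur 8
t 12.35 jig [-50.5  -0.8] z 67.9 F [-2.44 -0.75  4.02] op 0.002 tool x yaw-TH-pi 0.0 tz [ 0.  0. -1.]
the job is handed in; nothing more can be done
None
```

I swung the toggle clamp over centre until it shut itself on the small red clip. I then pressed the thumb lever to about halfway with the closed fingertips. It had been held there for about 4 s when I handed in at 12.35 s, with the arm still holding it.

- **Clamp:** the wrist picture showed the arm level over the saddle, within a few pixels of where a shut arm should appear. The fingers hid the rubber pad itself, so I did not see it touch.
- **Lever:** the fingertips were at z of about 49 mm, pressing down with 4 to 4.8 N. The lever's end edge was at picture rows 300–306, against about 305 expected at halfway, and the yellow band was at rows 302–314.
- **During the hold:** the tool stayed within 0.1 mm, and the wrist picture just before hand-in matched the one from the start of the hold.
- **Clip and other things:** the clip was still in its nest in the last scene picture. I did not check the other things separately; the arm stayed clear of them.

No check failed or disagreed. The one loose measurement was the jig's position from the first picture (about 3 mm); a closer wrist picture agreed with it to about 2 mm.

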